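Load a circuit board into the sloping rework cradle and clip it down

TASK

Get the circuit board ready for touch-up soldering in the sloping cradle: swing the cradle's hold-down clip fully up so that it stays open, then slide the board, components up and its emptier end first, along the bed into the two channel guides under the clip until it is fully home against the end stop. Then ease the clip down so that its foot presses on the bare patch of the board, holding it all the way so that it does not snap down, let go, and leave the other things on the bench where they are.

Things in the scene. Friction and masses are not known exactly. Their poses are not given: they have to be found in the camera images.
- bed (a point): Rubber-faced bed of the cradle, rising 28 degrees away from the robot; fixed, on a grey base plate 136 x 94 mm. Origin: on the bed's face, mid-width, at the foot of the end stop (a wall 11 mm high); x axis up the slope, y to the left across it, z square out of the face. A board that is home has its centre at x = -37.5, y = 0, z = 6.2 mm; it stays on the slope when let go.
- bed_front (a point): Mid-point of the bed's lower edge: x = -85 mm in the bed's frame, on its face, 24 mm above the bench. From here to x = -37 mm the bed is a tongue only 36 mm wide, so that a board on it stands over both sides and its long edges can be held; beyond that the bed is 66 mm wide.
- guide_mouth (a point): Middle of the guides' entrance, at x = -38, y = 0, z = 6.2 mm in the bed's frame. The two channel guides run from here up to the end stop, 48.4 mm apart inside, 13 mm high, flared from x = -45 mm (outer width 64 mm). From x = -34 mm on, a lip on each reaches 2.5 mm inwards, its underside 10.5 mm above the bed's face: the board must be slid in along the bed.
- clip (a joint): Hinge angle of the hold-down clip, rad: 0 down on the empty bed, 0.18 resting on the board, 1.35 fully up. It swings up and back, up the slope. Over-centre spring, dead centre at 0.72 rad: below it the clip is driven down, beyond it up, with at most about 5 N at the grip; so it stays up once past centre, and snaps down if let go below it.
- clip_hinge (a point): On the clip's hinge pin, mid-width; the pin is parallel to the bed's y axis, 20 mm up the slope from the end stop and 20 mm above the bed's face.
- clip_grip (a point): Centre of the black grip sleeve at the clip's free end: a bar 26 mm long across the bed, 11 mm thick; hold it by its two ends (it can turn between the fingers) or hook it from beneath. 55 mm from the pin; with the clip down it is at x = -33, z = 35 mm in the bed's frame, 22 mm above the tops of the guides; fully up at x = 23, z = 75 mm.
- clip_foot (a point): Rubber pressure foot under the clip, 10 mm across, 33 mm down the slope from the hinge pin and 3 mm left of the middle (point: middle of its underside). With the clip down it is 1 mm above the bed's face and bars the way; fully up it is about 48 mm above the face and 6 mm down the slope from the end stop.
- board_center (a point): Centre of the green circuit board, which lies components up on the bench: 45 mm (its x) by 75 mm (its y), plate 2 mm thick, about 40 g. It stands on two cross strips 5 mm high, 30 mm either side of the centre, 40 mm long along its x; this point is 6.2 mm above what it stands on, components reach 13 mm. Hold it by its long edges, near the crowded end, which stays outside the guides.
- board_end (a point): Middle of the edge of the board's emptier end (its -y end, 37.5 mm from the centre), which goes in first. At this end a bare green patch lies in the middle between a long black component and a cream and blue one; at the other end pale and black components crowd the middle.
- pedal: black dome-shaped switch with a green button on top, 46 x 62 x 28 mm (origin: centre of its underside); leave it where it is
- cutters: side cutters lying flat with red handles, 129 x 75 x 12 mm (origin: centre of its underside); leave it where it is
- reel: upright reel of solder wire, 54 mm across and 62 mm high (origin: centre of its underside); leave it where it is
- wick: flat round wick reel, 42 mm across and 12 mm high (origin: centre of its underside); a tall instrument case with a carrying handle on its side stands close behind it; leave it where it is
Mind the look-alikes: they are no part of the job. Several things look just like the part that bears bed: the one meant starts farthest to the robot's left.

How it is judged:
On the way, in this order (a step that is already met when the one before it is completed fails the run):
1. the clip is swung up and open, past 1.2 rad (value of joint clip above 1.2 rad), for 0.2 s.
2. the board lies home in the guides against the end stop while the clip is still up (x of board_center in the frame of bed between -0.0415 and -0.033 m and y of board_center in the frame of bed between -0.003 and 0.003 m and z of board_center in the frame of bed between 0.003 and 0.009 m and angle between the y axis of board_center and the x axis of bed, either way round below 0.08 rad and x of board_end in the frame of bed above -0.012 m and angle between board_center's own z axis and vertical below 0.6 rad and value of joint clip above 1 rad), for 0.2 s.
At the end, for the whole second after the job is handed in: The board lies in the guides components up, emptier end first, within 4 mm of fully home against the end stop, within 3 mm of the bed's middle and 0.08 rad of straight, at rest, and the clip is down (under 0.26 rad) with its foot pressing on the board with more than 2 N (x of board_center in the frame of bed between -0.0415 and -0.033 m and y of board_center in the frame of bed between -0.003 and 0.003 m and z of board_center in the frame of bed between 0.003 and 0.009 m and angle between the y axis of board_center and the x axis of bed, either way round below 0.08 rad and x of board_end in the frame of bed above -0.012 m and angle between board_center's own z axis and vertical below 0.6 rad and value of joint clip below 0.26 rad and contact force between clip and board above 2 N and linear speed of board below 0.02 m/s); the robot touches nothing.
It fails at once if the clip is let go above the board and snaps down (faster than 3 rad/s while still more than about 6 mm above it) instead of being eased down (x of board_center in the frame of bed between -0.0415 and -0.033 m and y of board_center in the frame of bed between -0.003 and 0.003 m and z of board_center in the frame of bed between 0.003 and 0.009 m and angle between the y axis of board_center and the x axis of bed, either way round below 0.08 rad and x of board_end in the frame of bed above -0.012 m and angle between board_center's own z axis and vertical below 0.6 rad and value of joint clip above 0.35 rad and velocity of joint clip below -3 rad/s).
It fails at once if one of the other things on the bench is moved more than 20 mm (distance of any of pedal, cutters, reel, wick from where it was at the start of the episode above 0.02 m).
It also fails if it takes over 61 s, if anything falls off the work surface, if the arm or the gripper's body presses on something with over 40 N, if the wrist force passes 120 N, or if a joint passes its speed limit or range.

ROBOT

A 6-joint arm with a two-finger parallel gripper is mounted at the origin on a cart in front of the work surface, level with it; the furniture and walls round the work are solid. World frame = base frame: x ahead of the robot, y to its left, z up, the work surface at z = 0. Lengths are in m, angles in rad, forces in N, time in s.
With the tool pointing down it reaches from about 0.325 to 0.925 m from the base axis. Payload 3.1 kg.
Tool frame: the origin (TCP) lies midway between the tips of the shut fingers; the grasp point (between the pads) lies 19 mm behind it; z points along the fingers, y is the line along which they close (so a half turn about z gives the same grasp; the last joint's range is limited). The gripper opens to 85 mm and grips with 20 to 120 N. Pads are 22 mm wide; open, the fingers measure 114 mm over their backs; the gripper's body (76 mm by 85 mm) begins 54 mm behind the grasp point. The pads swing forward as they close: fully open they stand 13 mm farther back than shut.
Start: joints at [1.093, 0.217, 1.613, -0, 1.311, -0.112], TCP at [0.224, 0.584, 0.231] pointing down, gripper open.
Joint ranges: [-2.75, 2.75], [-0.78, 2.1], [0.31, 2.55], [-1.13, 4.27], [0.13, 2.63], [-2.58, 2.58]. Speed limits (rad/s): [2.79, 2.79, 3.14, 3.14, 3.14, 3.14].

INTERFACE

Orientations are given as a rotation vector (axis times angle).
In Python, from bench import readout, viewer, env gives the robot as it stands. The module is installed in compiled form; this text tells all that it offers.
- The arm moves only by the shell command python3 -m inch 'ROWS' [OPENING] [FORCE]. ROWS is JSON, one flat list of numbers, 4 for each row, row after row: the shift along the tool's x, y, z in m, then the turn about the tool's z in rad. A call has 1 to 20 rows; each row shifts and turns the commanded pose from where the row before left it, along the tool's axes as they then stand; what a row does not reach is not made up. A row lasts 1/8 s, in which the tool goes at most 62.5 mm and 10.7 degrees, less where a joint would pass 70% of its speed; a pose out of reach is approached as far as the arm can. A call is refused whole if a number of a shift passes 0.0625 or a number of a turn 0.188, either way. A call with a gripper value outside its range is refused whole. OPENING is the opening, from 0 (shut) to 1 (fully open), set as the call begins (- or left out, the last holds). The fingers move at their own pace and stop on an object; FORCE is the grip in N (left out, the last holds). Time passes only in rows, so rows that do not move let the fingers close. It gives the time, the measured TCP pose, the force, the opening and the grip force at its end, in the units of the state.
- readout.get_state(): the state, without advancing time (a new reading comes with each control period).
- viewer.camera(name): name is "side" or "top"; returns a dict with "frame" (480x640x3 uint8, blue, green, red), "fx", "fy", "cx", "cy" (pixels), "R" (3x3) and "t" (3): a world point X has camera coordinates R X + t. Camera axes: x right, y down, z forward; pixel columns grow to the right and rows downward; lengths in m; the calibration is good to about 2 mm. A picture is of the moment at which its call begins. There is no depth.
- env.sign_off(): hands the job in; it is judged then, once.
Trained networks look in a picture, given as the dict that the camera call returned (one of the last four; its "shot" number tells which), for a name from the list of things; names that differ only in an ending like _2 or _b are one class to them, and where a whole thing is asked for, a point or a joint stands for the part that bears it (a point fixed in the world has none). Each returns a list of dicts, best first, with "conf" (0 to 1); they miss things now and then, are a little off and sometimes report something else, mostly with a low value. They report only what shows in the picture. A call takes as long as a camera call. They do not tell look-alikes from the thing itself.
- viewer.masks_of(picture, name): "pixels" (480x640 bool, what is visible of it) and "position" ([row, column] in pixels, amid what is visible of it).
The state is a dict: "time": time; "joints": joint angles; "qd": joint speeds; "effort": joint torques, N m; "tool_pos": TCP position; "ee_rot": TCP orientation; "wrist_force": force on the tool from outside, world axes, zero at the start; "wrist_torque": the same for the moment, N m; "gripper_width": opening from 0.0 (shut) to 1.0 (fully open); "finger_force": force on a finger pad.
Only numpy, scipy, OpenCV 4.12 (cv2) and the standard library are available. Lean on these libraries where they do the work, as an engineer would, in place of code of your own. Each camera call takes 0.05 s, during which the arm holds its last target. There are 200 camera calls.

## Working session

There is one attempt and no reset: what is moved stays moved. The work goes in short steps, Python scripts to look and compute and a shell command to move; the robot and the scene stay as the last step left them, time stands still between calls to the robot, and variables do not carry over. Pictures are saved under pics/ and viewed, at most 10 in all, crops included, and the job is handed in when it is done.

```bash
mkdir -p pics; cat > h.py <<'E'
import numpy as np,cv2
from scipy.spatial.transform import Rotation as Ro
from bench import readout,viewer,env
def cams():
    return {n:viewer.camera(n) for n in("side","top")}
def proj(c,X):
    p=np.asarray(c["R"])@np.asarray(X)+np.asarray(c["t"]);return np.array([c["fx"]*p[0]/p[2]+c["cx"],c["fy"]*p[1]/p[2]+c["cy"]])
def ray(c,u,v):
    R=np.asarray(c["R"]);o=-R.T@np.asarray(c["t"]);d=R.T@np.array([(u-c["cx"])/c["fx"],(v-c["cy"])/c["fy"],1]);return o,d/np.linalg.norm(d)
def onz(c,u,v,z):
    o,d=ray(c,u,v);return o+d*(z-o[2])/d[2]
def tri(c1,p1,c2,p2):
    A=np.zeros((3,3));b=np.zeros(3)
    for c,p in((c1,p1),(c2,p2)):
        o,d=ray(c,*p);M=np.eye(3)-np.outer(d,d);A+=M;b+=M@o
    return np.linalg.solve(A,b)
E
python3 - <<'E'
from h import *
np.set_printoptions(precision=4,suppress=True)
C=cams()
print(readout.get_state())
for n,c in C.items():
    cv2.imwrite(f"pics/a_{n}.png",c["frame"]);print(n,c["fx"],c["cx"],c["cy"],-np.array(c["R"]).T@c["t"],np.array(c["R"]))
    for k in["bed","clip","board_center","clip_grip","clip_foot","board_end","pedal","cutters","reel","wick"]:
        print(n,k,[(round(m["conf"],2),[int(x) for x in m["position"]],int(m["pixels"].sum())) for m in viewer.masks_of(c,k)])
E
```

```text
{'time': 0.1, 'joints': array([ 1.0928,  0.2177,  1.6148,  0.    ,  1.3113, -0.1122]), 'qd': array([-0.0002, -0.0008, -0.003 ,  0.    ,  0.0007, -0.0003]), 'effort': array([ -0.0013, -39.8074, -30.4969,  -0.0002,   0.0042,   0.    ]), 'tool_pos': array([0.2232, 0.583 , 0.2301]), 'ee_rot': array([-0.5713, -3.0886,  0.0033]), 'wrist_force': array([0.2564, 0.3323, 0.0364]), 'wrist_torque': array([ 0.0259, -0.0309,  0.04  ]), 'finger_force': 0.0, 'gripper_width': 0.9951949896142954}
side 536.4029301798845 326.66988194374966 242.00880236563907 [0.3416 0.5025 1.0476] [[-0.9352 -0.3539  0.0123]
 [-0.318   0.8238 -0.4693]
 [ 0.1559 -0.4428 -0.883 ]]
side bed [(0.94, [161, 426], 2632), (0.81, [216, 299], 2811), (0.66, [200, 305], 255)]
side clip [(0.6, [198, 303], 288), (0.55, [147, 432], 222)]
side board_center [(0.75, [344, 336], 848), (0.35, [262, 388], 597)]
side clip_grip [(0.78, [199, 301], 249), (0.55, [148, 435], 200)]
side clip_foot [(0.66, [200, 302], 297), (0.59, [146, 439], 156)]
side board_end [(0.68, [342, 334], 762)]
side pedal [(0.81, [415, 267], 740)]
side cutters [(0.65, [26
[... 154 characters left out ...]
0.0582 1.6218] [[-0.0292 -0.9994  0.0178]
 [-0.9931  0.027  -0.1141]
 [ 0.1135 -0.021  -0.9933]]
top bed [(0.65, [299, 430], 1928), (0.59, [217, 336], 1953)]
top clip [(0.67, [214, 341], 173), (0.54, [297, 438], 200), (0.24, [281, 246], 496)]
top board_center [(0.73, [285, 244], 526), (0.61, [210, 338], 166), (0.18, [244, 418], 420)]
top clip_grip [(0.66, [212, 337], 209), (0.59, [301, 438], 188)]
top clip_foot [(0.55, [214, 337], 185), (0.55, [300, 431], 202)]
top board_end [(0.57, [284, 241], 496)]
top pedal [(0.69, [258, 177], 377)]
top cutters [(0.58, [301, 332], 411)]
top reel [(0.66, [259, 179], 362), (0.57, [244, 420], 435)]
top wick [(0.77, [236, 258], 209), (0.67, [215, 336], 1834)]
```

View pics/a_side.png

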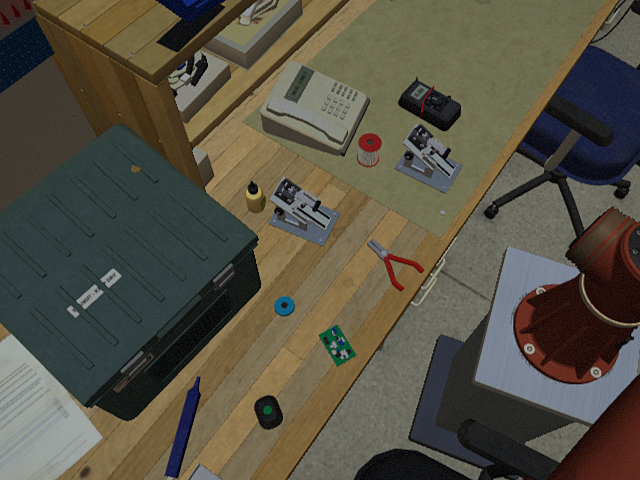

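View pics/a_top.png

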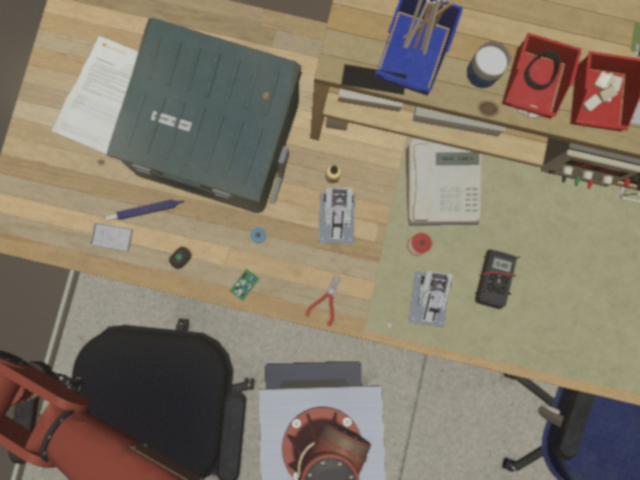

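Side view: board at about (336,344), cutters (391,263), wick (286,306), pedal (267,415), and cradles at (299,216) and (428,161). In the top view the cradles are at (337,215) and (430,299). The one farthest to the robot's left (+y is left in the top view) is top (337,215), which is side (299,216). I'll confirm that in an enlarged crop and fit its pose.

```bash
python3 - <<'E'
from h import *
np.set_printoptions(precision=4,suppress=True)
a=cv2.imread("pics/a_side.png");b=cv2.imread("pics/a_top.png")
def crop(im,u,v,w,h,s): return cv2.resize(im[v-h//2:v+h//2,u-w//2:u+w//2],(w*s,h*s),interpolation=cv2.INTER_CUBIC)
t=np.hstack([crop(a,304,212,80,80,5),crop(b,337,217,80,80,5)]);u=np.hstack([crop(a,337,345,80,40,5),crop(b,244,285,80,40,5)])
cv2.imwrite("pics/crop1.png",np.vstack([t,u]))
C=cams()
for n,ps in(("side",[(299,216),(428,161),(336,344),(286,306),(391,263)]),("top",[(337,215),(430,299),(244,285),(258,236)])):
    for p in ps: print(n,p,onz(C[n],*p,0.02))
E
```

```text
side (299, 216) [ 0.6037 -0.052   0.02  ]
side (428, 161) [ 0.3762 -0.3021  0.02  ]
side (336, 344) [0.4253 0.1935 0.02  ]
side (286, 306) [0.5481 0.1552 0.02  ]
side (391, 263) [ 0.3773 -0.0148  0.02  ]
top (337, 215) [ 0.5982 -0.0606  0.02  ]
top (430, 299) [ 0.3693 -0.2963  0.02  ]
top (244, 285) [0.4196 0.1888 0.02  ]
top (258, 236) [0.5477 0.1497 0.02  ]
```

View pics/crop1.png

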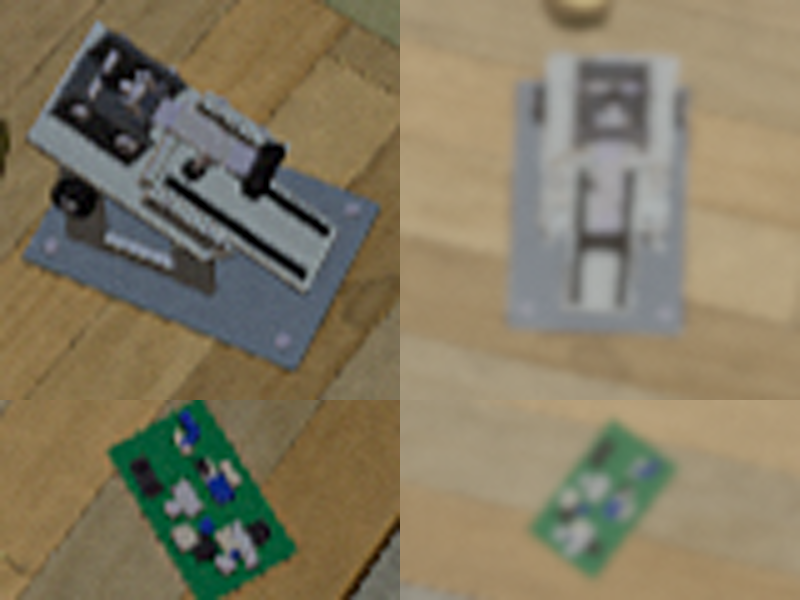

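The crop confirms the cradle at y ≈ -0.055, since the other stands at y ≈ -0.30. The board's emptier end (long black part, cream/blue part) points up in both crops, away from the robot. Next I'll fit both poses.

```bash
cat > fit.py <<'E'
from h import *
from scipy.optimize import least_squares
np.set_printoptions(precision=4,suppress=True)
C=cams();a=28*np.pi/180
S=lambda x,y:("side",264+(x+.5)/5-.5,172+(y+.5)/5-.5); T=lambda x,y:("top",297+(x-400+.5)/5-.5,177+(y+.5)/5-.5)
def B(X,Y,psi):
    R=Ro.from_euler("z",psi).as_matrix()@np.array([[np.cos(a),0,-np.sin(a)],[0,1,0],[np.sin(a),0,np.cos(a)]])
    return R,np.array([X,Y,.024+.085*np.sin(a)])
bedobs=[(S(337,232),(-.085,-.018,0)),(S(305,291),(-.085,.018,0)),(T(560,309),(-.085,.018,0)),(T(633,309),(-.085,-.018,0)),(S(265,172),(-.033,0,.035)),(T(603,240),(-.033,0,.035))]
plobs=[(S(380,207),-1,-1),(S(297,370),-1,1),(S(22,260),1,1),(T(508,328),-1,1),(T(685,333),-1,-1),(T(692,88),1,-1),(T(518,80),1,1)]
def f(p):
    R,o=B(*p[:3]);r=[]
    for (n,u,v),P in bedobs: r+=list(proj(C[n],R@np.array(P)+o)-[u,v])
    c,s=np.cos(p[2]),np.sin(p[2])
    for (n,u,v),i,j in plobs:
        l=np.array([p[3]+i*.068,j*.047]);r+=list(proj(C[n],[p[0]+c*l[0]-s*l[1],p[1]+s*l[0]+c*l[1],p[4]])-[u,v])
    return np.array(r)
q=least_squares(f,[.62,-.055,0,-.03,.005],loss="soft_l1")
if __name__=="__main__":
    print(q.x,"\n",f(q.x).reshape(-1,2))
    for n in C:
        c=C[n];im=c["frame"];h=cv2.cvtColor(im,cv2.COLOR_BGR2HSV)
        u0,v0=(337,345) if n=="side" else(244,285)
        m=np.zeros((480,640),np.uint8);g=cv2.inRange(h,(45,90,30),(90,255,255));m[v0-25:v0+26,u0-30:u0+31]=g[v0-25:v0+26,u0-30:u0+31]
        P=np.array([onz(c,x,y,.0072)[:2]*1000 for y,x in np.argwhere(m>0)],np.float32)
        for _ in(0,):
            r=cv2.minAreaRect(P);print(n,len(P),r,cv2.boxPoints(r).round(1).tolist())
E
python3 fit.py
```

```text
[ 0.6098 -0.0605 -0.0702 -0.016   0.0049] 
 [[ 0.8278 -0.8195]
 [ 0.4047  0.2119]
 [ 0.5054 -0.1944]
 [-0.4431  0.3939]
 [-0.3951 -0.6014]
 [ 0.58   -0.4574]
 [ 0.9499 -0.0501]
 [ 0.0751  0.6319]
 [ 0.005  -0.2304]
 [-0.4958 -0.1664]
 [-0.6412  0.3496]
 [-0.4116 -0.7935]
 [-0.5309 -0.7324]]
side 534 ((424.6603698730469, 190.42349243164062), (45.0546989440918, 74.48151397705078), 51.71853256225586) [[381.5, 195.8000030517578], [439.8999938964844, 149.6999969482422], [467.79998779296875, 185.0], [409.3999938964844, 231.1999969482422]]
top 69 ((420.64080810546875, 188.73529052734375), (35.46731185913086, 63.00266647338867), 48.05402374267578) [[385.3999938964844, 196.60000610351562], [432.20001220703125, 154.5], [455.8999938964844, 180.89999389648438], [409.1000061035156, 223.0]]
```

Residuals are below 1 px, so the fit is good. Next I'll work out how far to move to get above the clip grip.

```bash
cat >> h.py <<'E'
np.set_printoptions(precision=4,suppress=True)
a_=28*np.pi/180
BX,BY,BPSI=0.6098,-0.0605,-0.0702
def bed(p):
    R=Ro.from_euler("z",BPSI).as_matrix()@np.array([[np.cos(a_),0,-np.sin(a_)],[0,1,0],[np.sin(a_),0,np.cos(a_)]])
    return R@np.array(p)+np.array([BX,BY,.024+.085*np.sin(a_)])
def go(target,ydir=BPSI+np.pi/2,show=True):
    """shift (tool axes after turning) and turn from the measured pose so that TCP=target, tool y along world angle ydir"""
    s=readout.get_state();R=Ro.from_rotvec(s["ee_rot"]).as_matrix()
    cur=np.arctan2(R[1,1],R[0,1]);d=(ydir-cur+np.pi/2)%np.pi-np.pi/2
    R2=R@Ro.from_euler("z",-d).as_matrix()
    print("tcp",s["tool_pos"],"tilt",R[2,2].round(4),"target",np.array(target),"turn",round(-d,4),"shift after turn",R2.T@(np.array(target)-s["tool_pos"]),"j",s["joints"],"t",round(s["time"],2))
def arc(phi):
    "grip centre at clip angle phi, bed frame"
    b=np.arctan2(.015,.053)+phi;return bed([.020-.0551*np.cos(b),0,.020+.0551*np.sin(b)])
E
python3 - <<'E'
from h import *
g=bed([-.033,0,.035]);print(g,arc(1.35),bed([0,0,0]))
go([0.42,-.0495,.23]);go([g[0],g[1],.13]);go([g[0],g[1],g[2]-.014])
E
```

```text
[ 0.5643 -0.0573  0.0793] [ 0.595  -0.0595  0.141 ] [ 0.6098 -0.0605  0.0639]
tcp [0.2235 0.5837 0.2313] tilt -1.0 target [ 0.42   -0.0495  0.23  ] turn -0.2956 shift after turn [-0.2404 -0.6178  0.0013] j [ 1.0928  0.2169  1.6134 -0.      1.3113 -0.1122] t 1.3
tcp [0.2235 0.5837 0.2313] tilt -1.0 target [ 0.5643 -0.0573  0.13  ] turn -0.2956 shift after turn [-0.3849 -0.6155  0.1013] j [ 1.0928  0.2169  1.6134 -0.      1.3113 -0.1122] t 1.3
tcp [0.2235 0.5837 0.2313] tilt -1.0 target [ 0.5643 -0.0573  0.0653] turn -0.2956 shift after turn [-0.3849 -0.6155  0.166 ] j [ 1.0928  0.2169  1.6134 -0.      1.3113 -0.1122] t 1.3
```

```bash
python3 -m inch '[0,0,0,-0.148, 0,0,0,-0.148, -0.02,-0.051,0,0, -0.02,-0.051,0,0, -0.02,-0.051,0,0, -0.02,-0.051,0,0, -0.02,-0.051,0,0, -0.02,-0.051,0,0, -0.02,-0.051,0,0, -0.02,-0.051,0,0, -0.02,-0.051,0,0, -0.02,-0.051,0,0, -0.02,-0.051,0,0, -0.02,-0.051,0,0, -0.04,0,0.025,0, -0.04,0,0.025,0, -0.04,0,0.025,0, -0.02,0,0.015,0, 0,0,0,0]' 0.55 30 
python3 - <<'E'
from h import *
g=bed([-.033,0,.035]);go([g[0],g[1],g[2]-.014])
C=cams()
for n,c in C.items():
  print(n,[(round(m["conf"],2),[int(x) for x in m["position"]]) for m in viewer.masks_of(c,"clip_grip")],proj(c,g))
def crop(im,u,v,w,h,s): return cv2.resize(im[v-h//2:v+h//2,u-w//2:u+w//2],(w*s,h*s),interpolation=cv2.INTER_CUBIC)
cv2.imwrite("pics/b.png",np.hstack([crop(C["side"]["frame"],304,205,100,120,4),crop(C["top"]["frame"],337,217,100,120,4)]))
E
```

```text
time: 3.68
tool_pos: [0.5597, -0.0533, 0.1396]
ee_rot: [-0.109, -3.137, -0.001]
wrist_force: [-0.9, -0.1, 0.1]
gripper_width: 0.549
finger_force: 0.0
tcp [ 0.5597 -0.0533  0.1396] tilt -1.0 target [ 0.5643 -0.0573  0.0653] turn 0.0005 shift after turn [-0.0051 -0.0037  0.0743] j [-0.2197  0.1835  1.8357 -0.      1.1255 -1.7208] t 3.67
side [(0.55, [201, 305]), (0.48, [152, 436]), (0.28, [413, 263])] [316.2183 205.4132]
top [(0.58, [234, 337]), (0.5, [296, 437])] [337.7714 224.1582]
```

View pics/b.png

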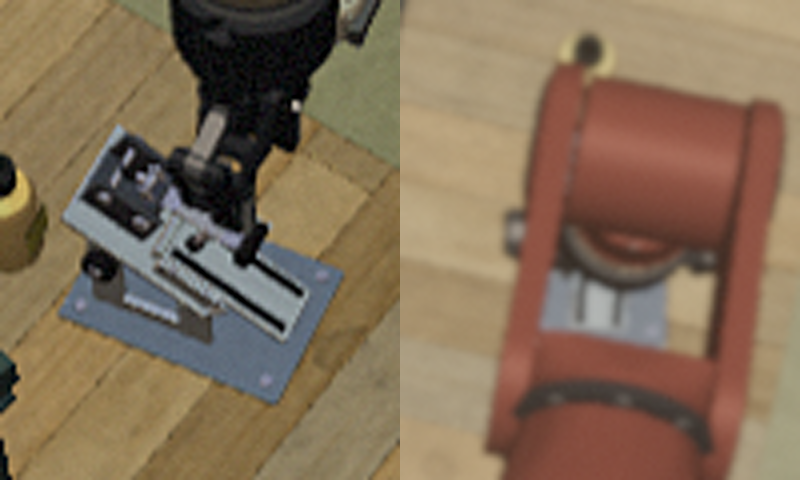

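The gripper is above the grip sleeve, whose end shows at crop (250,243) in the side view. Now I descend around it and close.

```bash
python3 -m inch '[-0.005,-0.004,0.015,0, 0,0,0.015,0, 0,0,0.015,0, 0,0,0.012,0, 0,0,0.009,0, 0,0,0.008,0, 0,0,0,0]' 0.55 30
python3 -m inch '[0,0,0,0, 0,0,0,0, 0,0,0,0, 0,0,0,0]' 0 30
python3 - <<'E'
from h import *
for p in np.arange(0,1.4,.15):
    print(round(p,2),arc(p)-arc(0))
c=viewer.camera("side")
im=c["frame"];cv2.imwrite("pics/c.png",cv2.resize(im[145:265,250:370],(720,720)[:2] if 0 else (600,600),interpolation=cv2.INTER_CUBIC))
E
```

```text
time: 4.75
tool_pos: [0.5642, -0.0576, 0.0666]
ee_rot: [-0.11, -3.138, -0.0]
wrist_force: [0.4, 0.2, 0.5]
gripper_width: 0.546
finger_force: 0.0
time: 5.25
tool_pos: [0.565, -0.0556, 0.0681]
ee_rot: [0.112, 3.139, 0.006]
wrist_force: [0.2, 6.3, 1.8]
gripper_width: 0.292
finger_force: 29.4
0.0 [0. 0. 0.]
0.15 [-0.0011  0.0001  0.0082]
0.3 [-0.001   0.0001  0.0164]
0.45 [ 0.0003 -0.      0.0246]
0.6 [ 0.0028 -0.0002  0.0324]
0.75 [ 0.0065 -0.0005  0.0398]
0.9 [ 0.0112 -0.0008  0.0466]
1.05 [ 0.0169 -0.0012  0.0526]
1.2 [ 0.0234 -0.0016  0.0576]
1.35 [ 0.0306 -0.0022  0.0616]
```

View pics/c.png

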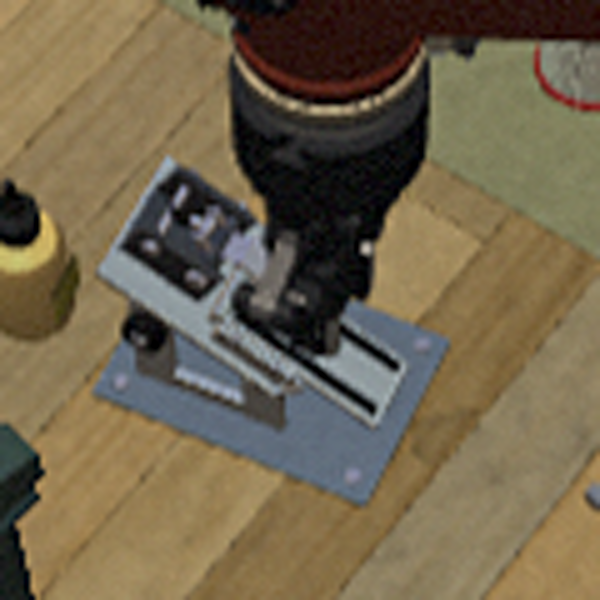

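Opening 0.292 (about 25 mm) with 29 N means the sleeve is held. The tool gave +2 mm in y, so I'll correct that way. Now I swing the clip up along the arc.

```bash
python3 -m inch '[0.001,0.003,-0.008,0, 0,0,-0.008,0, -0.001,0,-0.008,0, -0.0025,0,-0.008,0, -0.004,0,-0.0075,0, -0.0045,0,-0.007,0, -0.0055,0,-0.006,0, -0.0065,0,-0.005,0, -0.007,0,-0.004,0, 0,0,0,0]'
python3 - <<'E'
from h import *
s=readout.get_state();print(s["finger_force"],s["wrist_force"],s["gripper_width"])
p=arc(1.35);go([p[0],p[1],p[2]-.0113])
E
```

```text
time: 6.55
tool_pos: [0.5972, -0.0572, 0.1307]
ee_rot: [0.109, 3.135, -0.001]
wrist_force: [-0.9, -2.0, 4.1]
gripper_width: 0.29
finger_force: 30.5
30.463846027851105 [-0.8945 -1.9574  4.1347] 0.29019778029202326
tcp [ 0.5972 -0.0572  0.1307] tilt -1.0 target [ 0.595  -0.0595  0.1297] turn 0.0004 shift after turn [ 0.0021 -0.0024  0.001 ] j [-0.2125  0.2648  1.7561  0.0002  1.116  -1.7136] t 6.55
```

```bash
python3 -m inch '[0,0,0,0, 0,0,0,0, 0,0,0,0]' 0.5
python3 -m inch '[0,0,-0.02,0, 0,0,-0.03,0, 0,0,-0.03,0, 0.053,0,0,0, 0.053,0,0,0, 0.053,0.03,0,0, 0.053,0.05,0,0, 0,0.057,0,0, 0,0.057,0,0, 0,0.057,0,0, 0,0,0,0.1495, 0,0,0,0.1495, 0,0,0,0.1495, 0,0,0,0.1495, 0,0,0,0]' 0.75
python3 - <<'E'
from h import *
go([.4031,.2081,.05],np.radians(51.7))
C=cams();cv2.imwrite("pics/d.png",np.vstack([cv2.resize(C["side"]["frame"][150:250,240:400],(640,400),interpolation=cv2.INTER_CUBIC)]))
c=C["side"]
for p in(1.35,1.2,0): print(p,proj(c,arc(p)))
E
```

```text
time: 6.92
tool_pos: [0.5944, -0.0562, 0.1283]
ee_rot: [-0.109, -3.139, -0.001]
wrist_force: [-0.1, 0.1, -0.2]
gripper_width: 0.505
finger_force: 0.0
time: 8.8
tool_pos: [0.4083, 0.201, 0.2102]
ee_rot: [1.026, 2.968, 0.002]
wrist_force: [-0.1, -0.7, -0.4]
gripper_width: 0.751
finger_force: 0.0
tcp [0.4083 0.201  0.2102] tilt -1.0 target [0.4031 0.2081 0.05  ] turn 0.0025 shift after turn [0.0086 0.002  0.1602] j [ 0.303  -0.1386  2.0219  0.0002  1.2563 -0.6019] t 8.8
1.35 [302.3998 183.8602]
1.2 [305.6439 186.235 ]
0 [316.2259 205.4172]
```

View pics/d.png

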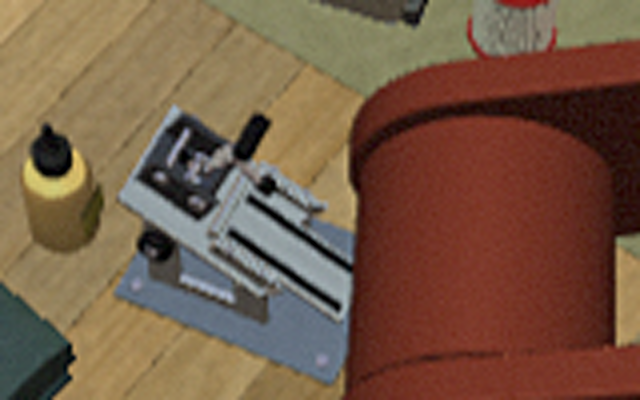

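The clip stands fully up: its grip is at image (303.5,183), against the predicted (302.4,183.9) for 1.35 rad. Now I grasp the board.

```bash
python3 -m inch '[0.0085,0.002,0.05,0, 0,0,0.05,0, 0,0,0.05,0, 0,0,0.03,0, 0,0,0.015,0, 0,0,0.008,0, 0,0,0.005,0, 0,0,0,0]' 0.75
python3 -m inch '[0,0,0,0, 0,0,0,0, 0,0,0,0, 0,0,0,0]' 0 25
python3 - <<'E'
from h import *
C=cams();n="side";im=C[n]["frame"]
cv2.imwrite("pics/e.png",np.hstack([cv2.resize(C["side"]["frame"][290:390,280:400],(480,400),interpolation=cv2.INTER_CUBIC)]))
E
```

```text
time: 9.9
tool_pos: [0.4032, 0.2079, 0.0015]
ee_rot: [1.029, 2.967, 0.001]
wrist_force: [0.3, -0.6, 0.5]
gripper_width: 0.754
finger_force: 0.0
time: 10.4
tool_pos: [0.4032, 0.2079, 0.0019]
ee_rot: [1.029, 2.967, 0.001]
wrist_force: [-1.1, 0.0, 5.6]
gripper_width: 0.507
finger_force: 25.1
```

View pics/e.png

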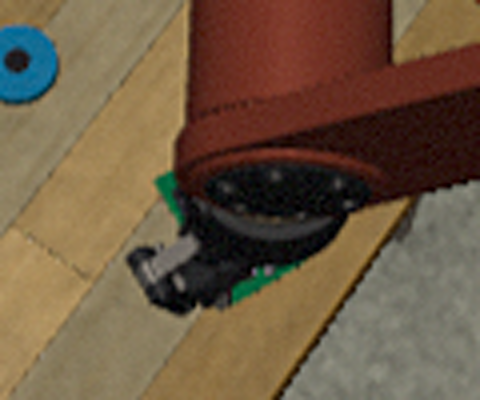

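The opening of 0.507 (43 mm) at 25 N shows the board is held across its long edges near the crowded end. Now I lift, turn and move in front of the bed.

```bash
sed -i 's/BX,BY,BPSI=.*/BX,BY,BPSI=0.6098,-0.0585,-0.0702/' h.py
python3 -m inch '[0,0,-0.02,0, 0,0,-0.04,0, 0,0,-0.045,0, 0,0,0,-0.15, 0,0,0,-0.15, 0,0,0,-0.15, 0,0,0,-0.15, -0.01,-0.042,0,0, -0.02,-0.042,0,0, -0.02,-0.042,0,0, -0.02,-0.042,0,0, -0.02,-0.042,0,0, -0.02,-0.04,0,0, 0,0,0,0, 0,0,0,0]'
python3 - <<'E'
from h import *
k=bed([-.06,0,0]);e=np.array([np.cos(BPSI),np.sin(BPSI),0])
go(k-.0585*e+[0,0,.0017+.010])
c=viewer.camera("side");im=c["frame"];cv2.imwrite("pics/f.png",cv2.resize(im[150:290,260:420],(640,560),interpolation=cv2.INTER_CUBIC))
s=readout.get_state()["tool_pos"]
q=s+[0,0,.0055]
e2=np.array([np.cos(BPSI),np.sin(BPSI),0]);n2=np.array([-e2[1],e2[0],0])
for d,w in((.0635,.0225),(.0635,-.0225)): 
  p=proj(c,q+d*e2+w*n2);print(d,w,p,(p-[260,150])*4)
E
```

```text
time: 12.38
tool_pos: [0.4945, -0.049, 0.1054]
ee_rot: [-0.107, -3.139, -0.001]
wrist_force: [-0.2, 0.8, -1.0]
gripper_width: 0.513
finger_force: 25.8
tcp [ 0.4945 -0.049   0.1054] tilt -1.0 target [ 0.4986 -0.0507  0.0474] turn 0.0017 shift after turn [-0.0043 -0.0015  0.058 ] j [-0.2403  0.0962  2.0089  0.0005  1.0377 -1.7429] t 12.38
0.0635 0.0225 [313.705  208.4334] [214.82   233.7334]
0.0635 -0.0225 [322.9813 191.731 ] [251.9253 166.9242]
```

View pics/f.png

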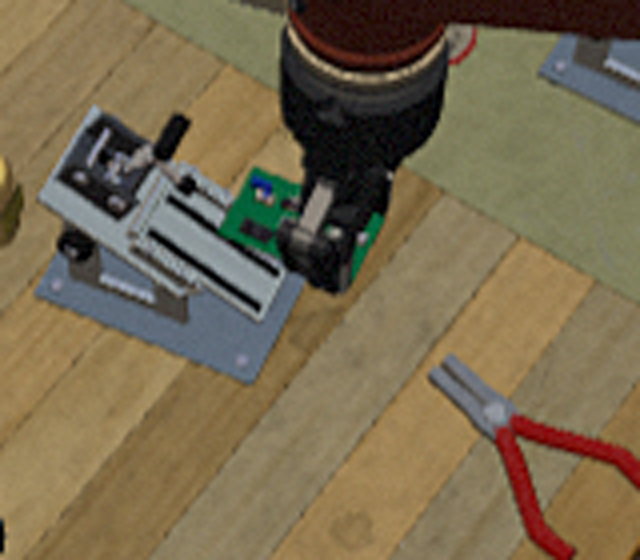

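The board is held with its emptier end leading. Its front corners are at crop (219,233) and (254,166), within 1 px of the prediction. I lower it until the front strip lands on the tongue and the board tilts to the slope.

```bash
python3 -m inch '[-0.004,-0.0015,0.02,0, 0,0,0.02,0, 0,0,0.018,0, 0,0,0.004,0, 0,0,0.004,0, 0,0,0.002,0, -0.0005,0,0.0035,0, -0.0005,0,0.0035,0, -0.0005,0,0.0035,0]'
python3 -m inch '[-0.0005,0,0.0035,0, -0.0005,0,0.0035,0, -0.0005,0,0.0035,0, -0.0005,0,0.0035,0, -0.0005,0,0.0035,0, 0,0,0,0]'
python3 - <<'E'
from h import *
s=readout.get_state();print(s["wrist_force"],s["wrist_torque"])
e=np.array([np.cos(BPSI),np.sin(BPSI),0])
go(bed([-.060-.0585,0,.0062])-[0,0,.0045]) 
E
```

```text
time: 13.55
tool_pos: [0.4996, -0.0511, 0.027]
ee_rot: [-0.106, -3.138, -0.0]
wrist_force: [-5.1, -0.1, 3.1]
gripper_width: 0.507
finger_force: 25.8
time: 14.3
tool_pos: [0.5036, -0.0513, 0.0098]
ee_rot: [0.107, 3.139, -0.0]
wrist_force: [-3.7, 0.2, 2.0]
gripper_width: 0.51
finger_force: 25.1
[-3.67    0.235   1.9969] [0.118  0.3677 0.0005]
tcp [ 0.5036 -0.0513  0.0098] tilt -1.0 target [ 0.5025 -0.051   0.0092] turn 0.0024 shift after turn [0.0011 0.0003 0.0005] j [-0.2404  0.28    2.0188  0.0002  0.8419 -1.7435] t 14.3
```

```bash
python3 -m inch '[-0.0035,0,-0.0019,0, -0.0035,0,-0.0019,0, -0.0035,0,-0.0019,0, -0.0035,0,-0.0019,0, -0.0035,0,-0.0019,0, -0.0035,0,-0.0019,0, 0,0,0,0]'
python3 - <<'E'
from h import *
c=viewer.camera("side");im=c["frame"]
go(bed([-.060-.0585+.024+.0013,0,.0062])-[0,0,.0045])
m=viewer.masks_of(c,"board_center")
print([(round(x["conf"],2),x["position"]) for x in m])
cv2.imwrite("pics/g.png",cv2.resize(im[150:250,260:380],(720,600),interpolation=cv2.INTER_CUBIC))
for y in(.0225,-.0225): print((proj(c,bed([-.060+.005+.024+.0013,y,.0072]))-[260,150])*6)
E
```

```text
time: 15.18
tool_pos: [0.5252, -0.0529, 0.0217]
ee_rot: [0.106, 3.138, -0.0]
wrist_force: [-2.8, 0.8, 1.4]
gripper_width: 0.505
finger_force: 25.3
tcp [ 0.5252 -0.0529  0.0217] tilt -1.0 target [ 0.5248 -0.0525  0.0211] turn 0.0024 shift after turn [0.0004 0.0004 0.0006] j [-0.2335  0.295   1.9676  0.0002  0.8766 -1.7366] t 15.22
[(0.62, [211.0, 314.8])]
[268.31   403.2894]
[322.3297 306.7609]
```

View pics/g.png

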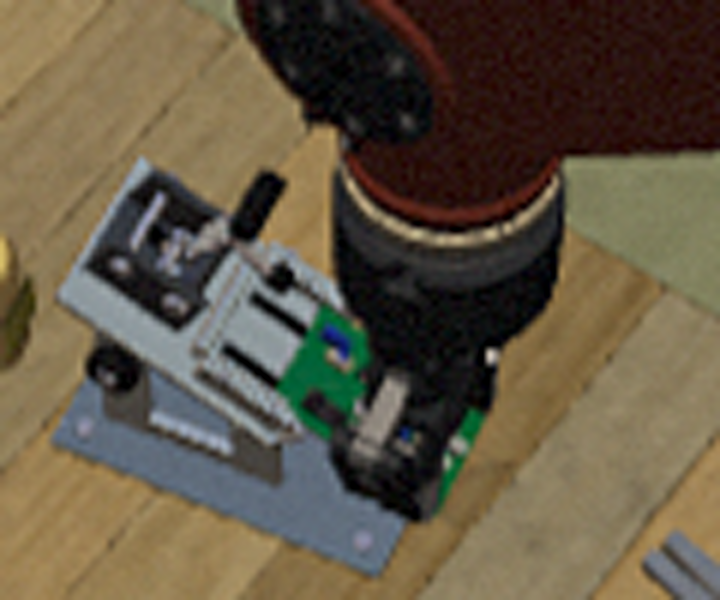

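The board lies on the tongue with its front edge at crop (278,390)–(325,307), square and entering between the guides. I slide it further and watch the force.

```bash
python3 -m inch '[-0.0035,0,-0.0019,0, -0.0035,0,-0.0019,0, -0.0035,0,-0.0019,0, -0.0035,0,-0.0019,0, -0.0035,0,-0.0019,0, -0.0035,0,-0.0019,0, 0,0,0,0]'
python3 -m inch '[-0.0018,0,-0.0009,0, -0.0018,0,-0.0009,0, -0.0018,0,-0.0009,0, 0,0,0,0]'
```

```text
time: 16.15
tool_pos: [0.5461, -0.0543, 0.0331]
ee_rot: [0.106, 3.138, -0.0]
wrist_force: [-3.2, -0.1, 1.5]
gripper_width: 0.508
finger_force: 25.4
time: 16.65
tool_pos: [0.5502, -0.0545, 0.0352]
ee_rot: [-0.106, -3.139, -0.0]
wrist_force: [-4.5, 0.4, 1.3]
gripper_width: 0.509
finger_force: 25.6
```

```bash
python3 -m inch '[-0.0018,0,-0.0009,0, -0.0018,0,-0.0009,0, 0,0,0,0]'
```

```text
time: 17.02
tool_pos: [0.5503, -0.0544, 0.0352]
ee_rot: [-0.106, -3.132, -0.001]
wrist_force: [-8.9, 0.1, -0.0]
gripper_width: 0.508
finger_force: 25.7
```

```bash
python3 - <<'E'
from h import *
print(readout.get_state()["wrist_force"]);go(bed([-.0375-.026,0,.0062])-[0,0,.0045])
E
```

```text
[-8.8975  0.0839 -0.0114]
tcp [ 0.5503 -0.0544  0.0352] tilt -1.0 target [ 0.551  -0.0544  0.0351] turn 0.0027 shift after turn [-0.0007  0.0001  0.0001] j [-0.2249  0.3218  1.8977 -0.0013  0.9302 -1.7275] t 17.02
```

```bash
python3 -m inch '[-0.002,0,-0.001,0, 0,0,0,0]'
python3 -m inch '[0,0,0,0, 0,0,0,0, 0,0,-0.02,0, 0,0,-0.04,0, 0,0,-0.0625,0, 0.05,0,-0.05,0, 0.0,0.05,0,0, 0,0.05,0,0, 0,0,0,0]' 0.68
python3 - <<'E'
from h import *
c=viewer.camera("side");im=c["frame"]
x=cv2.resize(im[165:245,250:350],(800,640),interpolation=cv2.INTER_CUBIC)[:600]
for y in(.0225,-.0225):
  for u in(-.075,0): 
    p=(proj(c,bed([u,y,.0072]))-[250,165]+.5)*8;print(u,y,p);cv2.circle(x,tuple(int(v) for v in p),3,(0,0,255),1)
cv2.imwrite("pics/h.png",x)
go(arc(1.35)-[0,0,.0127])
E
```

```text
time: 17.27
tool_pos: [0.5503, -0.0544, 0.0352]
ee_rot: [-0.105, -3.127, -0.001]
wrist_force: [-10.9, -1.1, -2.0]
gripper_width: 0.503
finger_force: 25.9
time: 18.4
tool_pos: [0.5215, 0.0506, 0.2087]
ee_rot: [0.099, 3.131, 0.002]
wrist_force: [0.1, -0.8, -0.0]
gripper_width: 0.676
finger_force: 0.0
-0.075 0.0225 [576.6631 515.9249]
0 0.0225 [351.8416 358.9427]
-0.075 -0.0225 [645.7849 386.9072]
0 -0.0225 [425.8271 230.4634]
tcp [0.5212 0.049  0.2081] tilt -1.0 target [ 0.595  -0.0575  0.1283] turn 0.0055 shift after turn [-0.0804 -0.1011  0.0805] j [-0.0403  0.0164  1.8794 -0.0001  1.2379 -1.5464] t 18.45
```

View pics/h.png

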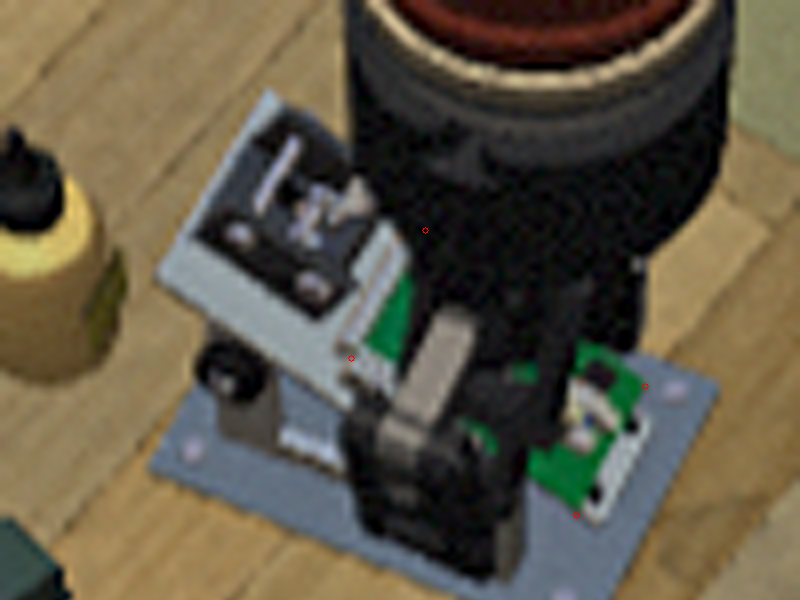

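The board's rear corners are at crop (585,516) and (645,390), against (577,516) and (646,387) predicted for home, and the green front edge meets the end stop at (380,325). So it is home. Next I go back to the raised grip.

```bash
python3 -m inch '[-0.041,-0.05,0,0.005, -0.041,-0.05,0,0, 0,0,0.03,0, 0,0,0.03,0, 0,0,0.015,0, 0,0,0.005,0, 0,0,0,0]' 0.5
python3 - <<'E'
from h import *
go([.596,-.057,.1283]); print(readout.get_state()["wrist_force"])
E
```

```text
time: 19.32
tool_pos: [0.5916, -0.0544, 0.1257]
ee_rot: [0.114, 3.138, -0.001]
wrist_force: [0.7, -0.3, 0.0]
gripper_width: 0.5
finger_force: 0.0
tcp [ 0.5916 -0.0544  0.1257] tilt -1.0 target [ 0.596  -0.057   0.1283] turn -0.0027 shift after turn [-0.0045 -0.0023 -0.0026] j [-0.2098  0.2613  1.7709 -0.0001  1.1077 -1.7077] t 19.32
[ 0.7125 -0.2915  0.0085]
```

```bash
python3 -m inch '[-0.0045,-0.0025,-0.0025,0, 0,0,0,0]' 0.5
python3 -m inch '[0,0,0,0, 0,0,0,0, 0,0,0,0, 0,0,0,0]' 0 40
python3 - <<'E'
from h import *
s=readout.get_state();print(s["wrist_force"],s["wrist_torque"])
P=[1.35,1.2,1.05,.9,.75,.6,.5,.4,.3,.25,.18]
for p in P: print(p,arc(p)-arc(1.35))
E
```

```text
time: 19.58
tool_pos: [0.5968, -0.0573, 0.1291]
ee_rot: [0.114, 3.136, -0.001]
wrist_force: [-1.1, -0.6, 0.3]
gripper_width: 0.503
finger_force: 0.0
time: 20.08
tool_pos: [0.5957, -0.0572, 0.1282]
ee_rot: [0.114, 3.138, -0.001]
wrist_force: [-0.6, -1.1, 5.2]
gripper_width: 0.292
finger_force: 39.4
[-0.6383 -1.1313  5.2481] [-0.1577  0.2358  0.029 ]
1.35 [0. 0. 0.]
1.2 [-0.0072  0.0005 -0.004 ]
1.05 [-0.0137  0.001  -0.0091]
0.9 [-0.0194  0.0014 -0.015 ]
0.75 [-0.0241  0.0017 -0.0218]
0.6 [-0.0278  0.002  -0.0292]
0.5 [-0.0296  0.0021 -0.0344]
0.4 [-0.0309  0.0022 -0.0397]
0.3 [-0.0317  0.0022 -0.0452]
0.25 [-0.0318  0.0022 -0.048 ]
0.18 [-0.0318  0.0022 -0.0518]
```

The sleeve is held again (0.292 opening, 39 N). Now I ease the clip down along the arc.

```bash
python3 -m inch '[0.007,0,0.004,0, 0.0065,0,0.005,0, 0.0057,0,0.006,0, 0.0047,0,0.0068,0, 0.0037,0,0.0074,0, 0.0018,0,0.0052,0, 0.0013,0,0.0053,0, 0.0008,0,0.0055,0, 0.0001,0,0.0028,0, 0,0,0,0]'
python3 -m inch '[0,0,0.002,0, 0,0,0.002,0, 0,0,0.001,0, 0,0,0,0]'
python3 - <<'E'
from h import *
s=readout.get_state();print(s["wrist_force"],s["gripper_width"],s["finger_force"]);go(arc(.18)-[0,0,.0127])
E
```

```text
time: 21.32
tool_pos: [0.5627, -0.0548, 0.0782]
ee_rot: [-0.114, -3.137, 0.0]
wrist_force: [-3.1, -2.9, 1.0]
gripper_width: 0.286
finger_force: 42.4
time: 21.82
tool_pos: [0.5627, -0.0548, 0.0736]
ee_rot: [-0.114, -3.137, 0.001]
wrist_force: [-3.7, -2.5, 1.0]
gripper_width: 0.291
finger_force: 42.3
[-3.6552 -2.5006  1.0216] 0.2908173897606183 42.325900197029114
tcp [ 0.5627 -0.0548  0.0736] tilt -1.0 target [ 0.5631 -0.0552  0.0764] turn -0.0024 shift after turn [-0.0004 -0.0004 -0.0028] j [-0.2208  0.2802  1.8616 -0.0009  1.0021 -1.7186] t 21.82
```

```bash
python3 -m inch '[0,0,0.001,0, 0,0,0.001,0, 0,0,0,0]'
```

```text
time: 22.2
tool_pos: [0.5627, -0.0548, 0.0724]
ee_rot: [-0.114, -3.137, 0.0]
wrist_force: [-5.6, -3.3, 5.0]
gripper_width: 0.287
finger_force: 42.7
```

The force shows the foot is on the board. I let go, retreat, and check numerically.

```bash
python3 -m inch '[0,0,0,0, 0,0,0,0, 0,0,0,0, 0,0,-0.015,0, 0,0,-0.03,0, 0,0,-0.05,0, 0.0,0,-0.06,0, 0.06,0,0,0, 0.05,0.05,0,0, 0,0.06,0,0, 0,0.06,0,0, 0,0.06,0,0, 0,0.06,0,0, 0,0,0,0]' 0.5
python3 - <<'E'
from h import *
C=cams()
a0=cv2.imread("pics/a_side.png")
for n,c in C.items():
    print(n,"grip",[(round(m["conf"],2),m["position"],m["pixels"].sum()) for m in viewer.masks_of(c,"clip_grip")],"0:",proj(c,arc(0)),".18:",proj(c,arc(.18)),"1.35",proj(c,arc(1.35)))
    print("board",[(round(m["conf"],2),m["position"],m["pixels"].sum()) for m in viewer.masks_of(c,"board_center")],proj(c,bed([-.0375,0,.0072])))
def dark(im):
    g=im.max(2)[185:215,300:330];y,x=np.nonzero(g<45);return len(x),x.mean()+300,y.mean()+185
print(dark(a0),dark(C["side"]["frame"]))
# green outline in bed-plane (z=7.2mm)
c=C["side"];h=cv2.cvtColor(c["frame"],cv2.COLOR_BGR2HSV);m=cv2.inRange(h,(45,90,30),(90,255,255));m[:165]=0;m[245:]=0;m[:,:250]=0;m[:,350:]=0
o0=bed([0,0,.0072]);ex=bed([1,0,0])-bed([0,0,0]);ey=bed([0,1,0])-bed([0,0,0]);nz=np.cross(ex,ey)
Q=[]
for y,x in np.argwhere(m>0):
    o,d=ray(c,x,y);p=o+d*(nz@(o0-o))/(nz@d)-o0;Q.append([p@ex*1000,p@ey*1000])
Q=np.array(Q,np.float32);print(len(Q),Q.min(0),Q.max(0),cv2.minAreaRect(Q))
print(readout.get_state()["wrist_force"])
E
```

```text
time: 23.95
tool_pos: [0.4804, 0.2403, 0.2286]
ee_rot: [0.105, 3.138, 0.003]
wrist_force: [0.3, -0.0, 0.5]
gripper_width: 0.5
finger_force: 0.0
side grip [] 0: [315.8838 206.1662] .18: [316.3807 203.9058] 1.35 [302.031  184.6252]
board [(0.59, [213.8, 325.1], np.int64(69))] [312.153  211.1443]
top grip [(0.64, [214.4, 340.7], np.int64(138)), (0.5, [296.6, 437.6], np.int64(204))] 0: [336.9876 224.1858] .18: [337.2346 224.0502] 1.35 [339.135  207.8914]
board [(0.62, [227.5, 339.3], np.int64(267))] [336.4123 222.3346]
(91, np.float64(312.6923076923077), np.float64(207.1098901098901)) (108, np.float64(325.01851851851853), np.float64(196.7037037037037))
51 [-76.0563 -24.8534] [ 48.2837 143.2423] ((-19.63925552368164, 62.86091232299805), (202.0185546875, 37.11079025268555), 55.02196502685547)
[0.457  0.8405 0.2902]
```

The arm hides the side view, so I move it back towards the start pose and check again.

```bash
python3 -m inch '[0.03,0.06,0,0, 0.03,0.06,0,0, 0.03,0.06,0,0, 0.03,0.06,0,0, 0.03,0.06,0,0, 0.03,0.0,0,0, 0,0,0,0]'
cat > chk.py <<'E'
from h import *
c=viewer.camera("side")
print("grip",[(round(m["conf"],2),m["position"],m["pixels"].sum()) for m in viewer.masks_of(c,"clip_grip")],"0:",proj(c,arc(0)),".18:",proj(c,arc(.18)))
a0=cv2.imread("pics/a_side.png")
def dark(im):
    g=im.max(2);m=np.zeros_like(g);m[190:220,305:328]=(g[190:220,305:328]<60)
    n,l,s,k=cv2.connectedComponentsWithStats(m);return [(s[i,4],k[i].round(1).tolist()) for i in range(1,n) if s[i,4]>6]
print(dark(a0),dark(c["frame"]))
h=cv2.cvtColor(c["frame"],cv2.COLOR_BGR2HSV);m=cv2.inRange(h,(45,90,30),(90,255,255));n,l,s,k=cv2.connectedComponentsWithStats(m)
o0=bed([0,0,.0072]);ex=bed([1,0,0])-bed([0,0,0]);ey=bed([0,1,0])-bed([0,0,0]);nz=np.cross(ex,ey);Q=[]
for y,x in np.argwhere(m>0):
    if not(180<y<245 and 285<x<345): continue
    o,d=ray(c,x,y);p=o+d*(nz@(o0-o))/(nz@d)-o0;Q.append([p@ex*1000,p@ey*1000])
Q=np.array(Q,np.float32);print(len(Q),Q.min(0),Q.max(0),cv2.minAreaRect(Q))
for k_ in("pedal","cutters","reel","wick"): print(k_,[(round(q["conf"],2),[int(v) for v in q["position"]]) for q in viewer.masks_of(c,k_)])
E
python3 chk.py
```

```text
time: 25.12
tool_pos: [0.3304, 0.5272, 0.2268]
ee_rot: [-0.112, -3.139, 0.002]
wrist_force: [0.4, 0.8, -0.8]
gripper_width: 0.5
finger_force: 0.0
grip [(0.7, [198.0, 306.1], np.int64(266)), (0.55, [215.8, 295.5], np.int64(2325))] 0: [315.8838 206.1662] .18: [316.3807 203.9058]
[(np.int32(9), [309.0, 196.9]), (np.int32(76), [317.8, 207.8]), (np.int32(20), [309.4, 216.2])] [(np.int32(70), [315.7, 204.2]), (np.int32(8), [305.8, 204.9]), (np.int32(8), [305.4, 212.0]), (np.int32(13), [324.5, 211.4]), (np.int32(14), [318.3, 217.6])]
280 [-74.9862 -24.2988] [-0.5229 21.7157] ((-37.78990936279297, -1.4316482543945312), (45.85430908203125, 74.4581298828125), 89.34065246582031)
pedal [(0.69, [412, 264])]
cutters [(0.58, [261, 388])]
reel [(0.66, [149, 368])]
wick [(0.7, [305, 285]), (0.47, [202, 305])]
```

The board sits at (-37.8, -1.4) mm in the bed frame, 0.7° off straight. The grip rests 3.6 px higher than on the empty bed, so the foot is on the board, and the other things are unmoved. I hand in.

```bash
python3 -c "
from bench import env
print(env.sign_off())"
```

```text
the job is handed in; nothing more can be done
None
```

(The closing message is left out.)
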